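# Fit the adjustable wrench to a hold-down nut and nip it up

### The job

The hold-down nut beside the vise, the one nearer to the arm, is only finger-tight. Set the adjustable wrench flat on the plate over that nut and roll its worm with light fingertip strokes until the jaws just fit, with no slack, then swing the wrench to turn the nut a sixth of a turn clockwise seen from above. Turn the nut only with the fitted wrench, and leave the wrench lying on the nut, still snug, without disturbing the gauge, V-block and brush.

Things in the scene. Friction and masses are not known exactly. Their poses are not given: they have to be found in the camera images.
- nut_top (a point): Hex nut, 30 mm across flats, 34.6 across corners, 18 mm high, on a 15 mm thick steel plate, on a stud 20 mm thick that stands 11 mm above it: the nut nearer to the robot (a second one at the plate's far right is tight). Point: centre of its top face. Axes turn with it: z up, x parallel to one pair of flats (flats face +y and -y, corners at +x and -x, and so on every 60 degrees).
- nut (a joint): Turn of the nut, rad: 0 at the start, growing clockwise seen from above; a sixth of a turn is 1.05. It turns stiffly (0.55 N m, some 3 to 4 N at wrench_handle) and stays where left.
- stud: The fixed stud that carries the nut. Origin: on its axis at the plate's top face, level with the underside of the nut (and of the wrench when it lies on the plate).
- wrench_grip (a point): Adjustable wrench, 300 mm, 0.67 kg, flat on the plate beyond the nut. Point: near its centre of mass, centre of the handle's start, 8 mm above the underside; handle here 25 mm wide, 2 to 14 mm above the underside. Wrench axes: z up, x out of the mouth along the jaw faces, y from fixed to movable jaw. The handle runs in direction (-0.966, 0.259). Fixed jaw's face centre: (+95, -26.5) mm from here.
- wrench_handle (a point): Middle of the wrench's handle, 26 mm wide, 2 to 14 mm above the underside; point centred, 8 mm above the underside, 174 mm from a nut's centre in the jaws and 78 mm from wrench_grip; the handle goes on 92 mm beyond it. A place to hold or push for turning. Wrench axes, as wrench_grip.
- fixed_jaw (a point): Centre of the fixed jaw's flat face, 8 mm above the underside of the 16 mm thick head; wrench axes. The face runs from 22 mm to -x to 15 mm to +x and looks to +y. A fitted 30 mm nut has its flats along x and its centre 15 mm to +y of this point. The back of the mouth lies 21 mm to -x; a centred nut's corner has 3.7 mm to spare there.
- jaw (a joint): Opening between the jaw faces, m: 0.033 to 0.035 at the start, 0.030 when closed on the nut. Only the worm moves it, 4 mm a turn (0.64 mm a radian), and it does not run back by itself under the turning load.
- worm_top (a point): Top of the worm, midway along it: 18.6 mm above the wrench's underside, about 3 mm proud of the head around it; wrench axes, and 44 mm to -x and 15 mm to +y of fixed_jaw. A flat fingertip can roll the worm by about 15 mm a stroke here.
- worm: Knurled worm in the wrench's head: roller 18 mm thick, 19 mm long, axis along wrench y. Origin: its centre, 9.6 mm above the underside (axes turn with it). Press its top lightly (never over 35 N, so touch down slowly) and drag towards the jaws (wrench +x) to close them, towards the handle to open. It rolls at about 4 N of drag; when the jaws are tight it stops and the fingertip skids at a higher drag.
- gauge: Bystander: digital angle gauge, black box 34 x 60 x 60 mm, standing on the plate on the robot's right. Origin: centre of its underside.
- vblock: Bystander: dark steel V-block, 50 x 44 x 42 mm, on the plate on the robot's right. Origin: centre of its underside.
- brush: Bystander: wire brush with wooden back, 260 x 28 x 43 mm, on the bench on the robot's right. Origin: centre of its underside.

How it is judged:
By the outcome, as a careful person would: the job done as asked, in the order asked, and still so for the second after the job is handed in, with the robot touching nothing.
It also fails if it takes over 72 s, if anything falls off the work surface, if the arm or the gripper's body presses on something with over 40 N, if the wrist force passes 120 N, or if a joint passes its speed limit or range.

### The arm

A 7-joint arm with a two-finger parallel gripper is mounted at the origin on the work surface. World frame = base frame: x ahead of the robot, y to its left, z up, the work surface at z = 0. Lengths are in m, angles in rad, forces in N, time in s.
With the tool pointing down it reaches from about 0.4 to 0.85 m from the base axis. Payload 4.5 kg.
Tool frame: the origin (TCP) lies on the mounting face of the last link; the fingertips stand 166 mm ahead of it and the grasp point (between the pads) lies 147 mm ahead of it; z points along the fingers, y is the line along which they close (so a half turn about z gives the same grasp; the last joint's range is limited). The gripper opens to 88 mm and grips with 3 to 60 N. Pads are 18 mm wide; open, the fingers measure 123 mm over their backs; the gripper's body (75 mm by 187 mm) begins 45 mm behind the grasp point.
Start: joints at [-1.192, 0.689, -0.195, 1.565, 0.157, 0.902, -0.215], TCP at [0.211, 0.588, 0.405] pointing down, gripper open.
Joint ranges: [-3.01, 3.01], [-0.46, 2.08], [-1.47, 1.51], [0.13, 2.56], [-1, 4.14], [0.04, 2.09], [-2.66, 2.66]. Speed limits (rad/s): [2.57, 2.57, 3.14, 3.14, 3.14, 3.14, 3.14].

### API

Orientations are given as a unit quaternion [x, y, z, w].
In Python, from plant import r, snapshot gives the robot as it stands. The module is installed in compiled form; this text tells all that it offers.
- The arm moves only by the tool move_arm, never from a script. Its argument "rows" is a list of rows, each a list of 5 numbers: the shift along the tool's x, y, z in m, then the turn about the tool's z in rad, then the finger opening in m, from 0 to 0.0881. In form: [[dx, dy, dz, spin, claw], ...]. A call has 1 to 10 rows; each row shifts and turns the commanded pose from where the row before left it, along the tool's axes as they then stand; what a row does not reach is not made up. A row lasts 1/12 s, in which the tool goes at most 41.7 mm and 7.16 degrees, less where a joint would pass 70% of its speed; a pose out of reach is approached as far as the arm can. A call with a gripper value outside its range is refused whole. The fingers move at their own pace and stop on an object; "newtons" is the grip in N (left out, the last holds). Time passes only in rows, so rows that do not move let the fingers close. It gives the time, the measured TCP pose, the force, the opening and the grip force at its end, in the units of the state.
- r.get_state(): the state, without advancing time (a new reading comes with each control period).
- snapshot(name): name is "scene" or "top"; returns a dict with "color" (384x512x3 uint8, red, green, blue), "depth" (384x512 float32, m along the optical axis (not along the pixel's ray), 0 where there is no reading), "mtx" (3x3 intrinsics, pixels), "dist" ([k1, k2, p1, p2, k3] as OpenCV has them; the pictures are not rectified), "eye" and "orientation" of the camera in the world. Camera axes: x right, y up, looking along -z (the intrinsics and any distortion apply to the point x, -y, -z); pixel columns grow to the right and rows downward; lengths in m; the calibration is good to about 2 mm. A picture is of the moment at which its call begins.
- r.finish_job(): hands the job in; it is judged then, once.
The state is a dict: "clock": time; "q": joint angles; "qd": joint speeds; "joint_torque": joint torques, N m; "tool_pos": TCP position; "eef_rot": TCP orientation; "contact_force": force on the tool from outside, world axes, zero at the start; "moment": the same for the moment, N m; "opening": opening from 0.0 (shut) to 1.0 (fully open); "finger_force": force on a finger pad.
Only numpy, scipy, OpenCV 4.12 (cv2) and the standard library are available. Lean on these libraries where they do the work, as an engineer would, in place of code of your own. Each camera call takes 0.05 s, during which the arm holds its last target. There are 200 camera calls.

## Working session

There is one attempt and no reset: what is moved stays moved. The work goes in short steps, Python scripts to look and compute and a tool call to move; the robot and the scene stay as the last step left them, time stands still between calls to the robot, and variables do not carry over. Pictures are saved under pics/ and viewed, at most 10 in all, crops included, and the job is handed in when it is done.

Besides the shell and the picture viewer there is one more tool, called after "Emit:" in YAML: its name, and indented under it one key for each argument. move_arm: Moves the arm, as the interface text tells. Its arguments: {"type":"object","properties":{"rows":{"type":"array"},"newtons":{"type":"number"}},"required":["rows"]}

```bash
ls; mkdir -p pics; cat > h.py <<'E'
import numpy as np, cv2
from scipy.spatial.transform import Rotation as R
from plant import r, snapshot
def save(s,n,crop=None,scale=1):
    im=cv2.cvtColor(s["color"],cv2.COLOR_RGB2BGR)
    if crop: im=im[crop[1]:crop[3],crop[0]:crop[2]]
    cv2.imwrite("pics/"+n,cv2.resize(im,None,fx=scale,fy=scale,interpolation=cv2.INTER_CUBIC))
def rays(s,px):
    u=cv2.undistortPoints(np.array(px,float).reshape(-1,1,2),np.array(s["mtx"]),np.array(s["dist"])).reshape(-1,2)
    d=np.c_[u[:,0],-u[:,1],-np.ones(len(u))]
    return np.array(s["eye"]),R.from_quat(s["orientation"]).apply(d)
def onplane(s,px,z):
    e,d=rays(s,px); return e+d*((z-e[2])/d[:,2])[:,None]
def bydepth(s,px):
    e,d=rays(s,px); return np.array([e+v*s["depth"][int(round(p[1])),int(round(p[0]))] for v,p in zip(d,px)])
E
python3 - <<'E'
from h import *
st=r.get_state()
print({k:np.round(v,3) for k,v in st.items()})
for n in("scene","top"):
    s=snapshot(n); save(s,n+"0.png",scale=1.55); print(n,s["eye"],s["orientation"],s["mtx"],s["dist"])
E
```

```text
pics
{'clock': np.float64(0.0), 'q': array([-1.192,  0.69 , -0.194,  1.566,  0.157,  0.902, -0.215]), 'qd': array([ 0.002, -0.001, -0.   , -0.001, -0.   , -0.001,  0.001]), 'joint_torque': array([ 0.0000e+00, -5.2755e+01, -1.2670e+00, -1.5342e+01, -5.3000e-02,
        7.0000e-03,  0.0000e+00]), 'tool_pos': array([0.211, 0.588, 0.404]), 'eef_rot': array([ 0.172,  0.985, -0.001, -0.   ]), 'contact_force': array([ 0.026, -0.358,  0.436]), 'moment': array([ 0.062, -0.007, -0.018]), 'finger_force': np.float64(0.0), 'opening': np.float64(0.999)}
scene [1.22234478 0.20116979 0.6728118 ] [0.21276578 0.36246094 0.77604341 0.47022272] [[433.82901794   0.         252.65933389]
 [  0.         433.82901794 183.38769371]
 [  0.           0.           1.        ]] [-0.10647368  0.          0.          0.          0.        ]
top [ 0.4421666  -0.14298468  0.7841571 ] [-0.06540317  0.06487659  0.70531035 -0.70288745] [[379.5802797    0.         253.79057166]
 [  0.         379.5802797  187.07324735]
 [  0.           0.           1.        ]] [-0.12192652  0.          0.          0.          0.        ]
```

View pics/top0.png

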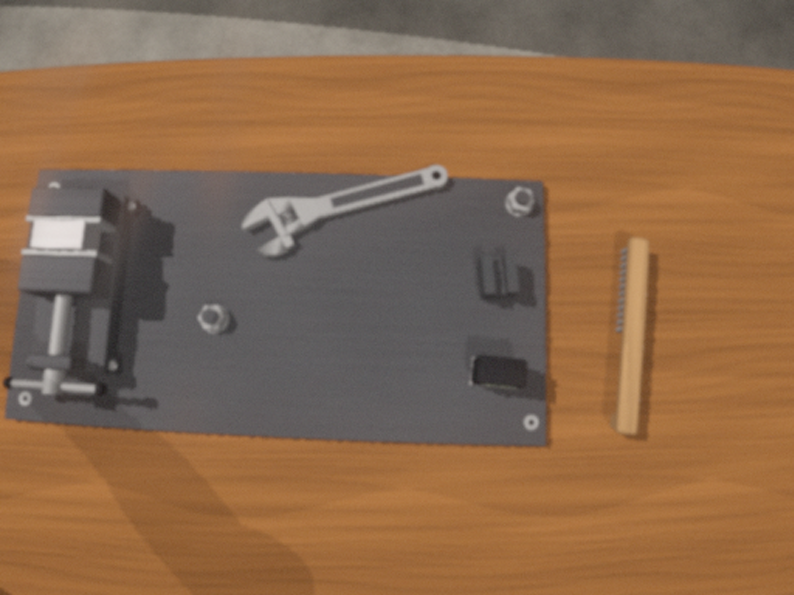

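View pics/scene0.png

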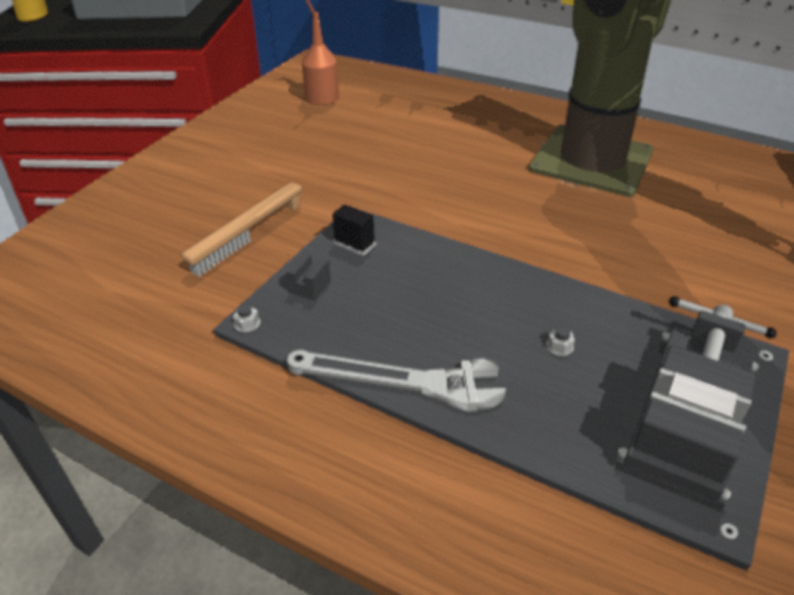

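The top view shows the near nut at ~(213,319) and the wrench with its head at (275,225), mouth to the lower left and handle end at (437,172). Gauge, V-block and brush are at the right. The scene view agrees with this.

```bash
cat >> h.py <<'E'
def wmask(s,box,thr=95):
    g=cv2.cvtColor(s["color"],cv2.COLOR_RGB2GRAY); m=np.zeros_like(g)
    x0,y0,x1,y1=box; m[y0:y1,x0:x1]=(g[y0:y1,x0:x1]>thr)*255
    cs,_=cv2.findContours(m,cv2.RETR_EXTERNAL,cv2.CHAIN_APPROX_NONE)
    c=max(cs,key=cv2.contourArea); o=np.zeros_like(g); cv2.drawContours(o,[c],-1,255,-1); return o
E
python3 - <<'E'
from h import *
s=snapshot("top")
m=wmask(s,(150,95,300,175)); ys,xs=np.nonzero(m)
P=onplane(s,np.c_[xs,ys],0.029)[:,:2]
# handle axis: pixels right of col 210 to 270
k=(xs>215)&(xs<272); H=P[k]
# midline per column
mid=[];
for c in range(215,272):
    q=P[(xs==c)]; mid.append((q[0]+q[-1])/2)
mid=np.array(mid); l=cv2.fitLine(mid.astype(np.float32),cv2.DIST_HUBER,0,0.01,0.01).ravel()
d=l[:2]*(-1 if l[1]>0 else 1); p0=l[2:]
t=(P-p0)@d; end=t.max(); print("dir",d,"ang",np.degrees(np.arctan2(d[1],d[0])),"len",t.max()-t.min())
w=(H-p0)@np.array([-d[1],d[0]]); print("width",np.percentile(w,[2,98]))
grip=p0+d*(end-.170); hand=p0+d*(end-.092)
a=np.arctan2(d[1],d[0])-np.radians(165); X=np.array([np.cos(a),np.sin(a)]);Y=np.array([-X[1],X[0]])
print("grip",grip,"handle",hand,"X",X,"jawtip x",((P-grip)@X).max(),"y range",((P-grip)@Y).min(),((P-grip)@Y).max())
print("fixed_jaw",grip+.095*X-.0265*Y,"worm",grip+.051*X-.0115*Y)
mn=wmask(s,(115,185,160,225)); ys,xs=np.nonzero(mn); print("nut px",xs.mean(),ys.mean(),len(xs),xs.min(),xs.max(),ys.min(),ys.max())
print(onplane(s,[[xs.mean(),ys.mean()]],.030), "eye",s["eye"])
print("depth z nut/wrench/plate",bydepth(s,[[137,206],[220,132],[200,200]]))
print("gauge,vblock",bydepth(s,[[322,240],[313,176],[326,176]]))
a=s["color"][185:230,110:165];b=s["color"][100:172,150:220]
big=np.zeros((480,800,3),np.uint8);A=cv2.resize(a,None,fx=8,fy=8,interpolation=cv2.INTER_CUBIC);B=cv2.resize(b,None,fx=5,fy=5,interpolation=cv2.INTER_CUBIC)
big[:A.shape[0],:A.shape[1]]=A; big[:B.shape[0],445:445+B.shape[1]]=B
cv2.imwrite("pics/z1.png",big[...,::-1])
E
```

```text
dir [ 0.13206431 -0.99124116] ang -82.411095 len 0.33080556229404173
width [-0.04163811  0.04143308]
grip [ 0.73721496 -0.07468744] handle [ 0.74751598 -0.15200425] X [-0.38411642  0.92328467] jawtip x 0.18268113104655712 y range -0.10479135475469664 0.08718837599152847
fixed_jaw [0.72519095 0.02320369] worm [ 0.7282428  -0.02318258]
nut px 135.71978021978023 204.77747252747253 364 123 146 195 216
[[0.54721613 0.09705597 0.03      ]] eye [ 0.4421666  -0.14298468  0.7841571 ]
depth z nut/wrench/plate [[ 0.54264039  0.08946828  0.0452587 ]
 [ 0.69961543 -0.07268943  0.03107948]
 [ 0.55914288 -0.03203492  0.01468902]]
gauge,vblock [[ 0.47367604 -0.26923806  0.07621493]
 [ 0.59985735 -0.25929166  0.05581012]
 [ 0.59986486 -0.28514675  0.05550151]]
```

View pics/z1.png

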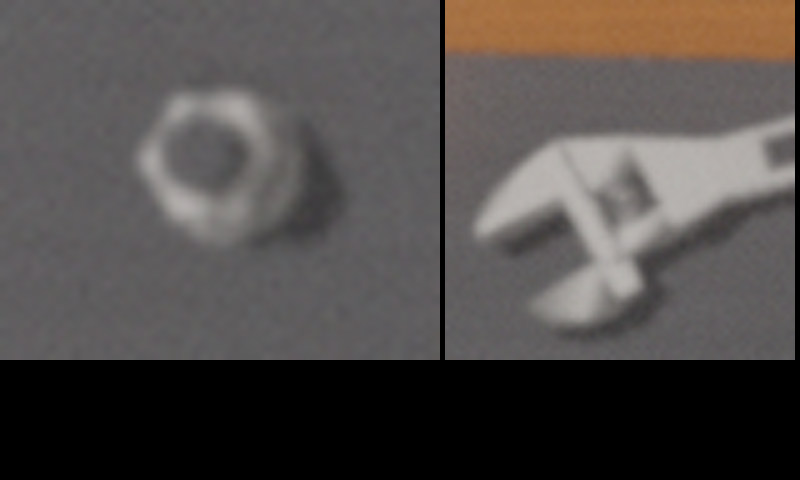

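Left crop: the nut shows flats roughly along image x, stud centre at crop (204,155), i.e. px (135.5,204.4), and a left corner at (140,160). Right crop: the wrench has its fixed jaw above and the movable jaw below. The mask included wood, so I'll exclude it by saturation.

```bash
cat >> h.py <<'E'
def wmask(s,box,thr=100):
    hsv=cv2.cvtColor(s["color"],cv2.COLOR_RGB2HSV); m=np.zeros(hsv.shape[:2],np.uint8)
    x0,y0,x1,y1=box; q=hsv[y0:y1,x0:x1]; m[y0:y1,x0:x1]=((q[...,2]>thr)&(q[...,1]<60))*255
    cs,_=cv2.findContours(m,cv2.RETR_EXTERNAL,cv2.CHAIN_APPROX_NONE)
    c=max(cs,key=cv2.contourArea); o=np.zeros_like(m); cv2.drawContours(o,[c],-1,255,-1); return o
def wrench(s,box,zt=0.029,c0=215,c1=270,byrow=False):
    m=wmask(s,box); ys,xs=np.nonzero(m); P=onplane(s,np.c_[xs,ys],zt)[:,:2]
    v=ys if byrow else xs
    mid=np.array([(P[v==c][0]+P[v==c][-1])/2 for c in range(c0,c1)])
    l=cv2.fitLine(mid.astype(np.float32),cv2.DIST_HUBER,0,0.01,0.01).ravel()
    d=l[:2]*np.sign(l[:2]@(mid[-1]-mid[0])); p0=l[2:]
    t=(P-p0)@d; print("handle ang",np.degrees(np.arctan2(d[1],d[0])),"len",np.ptp(t))
    grip=p0+d*(t.max()-.170); hand=p0+d*(t.max()-.092)
    a=np.arctan2(d[1],d[0])-np.radians(165); X=np.array([np.cos(a),np.sin(a)]);Y=np.array([-X[1],X[0]])
    u=(P-grip)@X; w=(P-grip)@Y
    print("grip",grip,"handle",hand,"Xang",np.degrees(a),"jawtip x",u.max(),"y range",w.min(),w.max(), "area cm2",len(xs))
    print("fixed_jaw",grip+.095*X-.0265*Y,"nutc",grip+.095*X-.0115*Y,"worm",grip+.051*X-.0115*Y)
    return grip,X,Y,P,m
E
python3 - <<'E'
from h import *
s=snapshot("top")
wrench(s,(150,95,300,175))
print("stud",onplane(s,[[135,203.9]],.044),"corners")
c=np.array([[175,94],[248,92],[140,160],[178,215]])/8+[109.5,184.5]
C=onplane(s,c,.033)[:,:2]; print(C)
print("edge angs",np.degrees(np.arctan2(*(C[1]-C[0])[::-1])),np.degrees(np.arctan2(*(C[2]-C[0])[::-1])),np.degrees(np.arctan2(*(C[3]-C[2])[::-1])), "len",np.linalg.norm(C[1]-C[0]),np.linalg.norm(C[2]-C[0]),np.linalg.norm(C[3]-C[2]))
t=snapshot("scene"); 
a=t["color"][205:235,345:380]; cv2.imwrite("pics/n1.png",cv2.resize(a,None,fx=16,fy=16,interpolation=cv2.INTER_CUBIC)[...,::-1])
E
```

```text
handle ang -81.98192753818579 len 0.2971995690006896
grip [ 0.71294195 -0.04925136] handle [ 0.72382181 -0.12648884] Xang -246.9819275381858 jawtip x 0.12743988519803268 y range -0.0832010261799223 0.05092627391775543 area cm2 3741
fixed_jaw [0.70018502 0.04854696] nutc [0.6863793  0.04268163] worm [0.70358424 0.00218484]
stud [[0.54703014 0.09416018 0.044     ]] corners
[[0.56427268 0.10605547]
 [0.56475592 0.08709729]
 [0.54735877 0.11425449]
 [0.53336686 0.10364195]]
edge angs -88.53984667476665 154.13821589811752 -142.82052401977938 len 0.01896434369019432 0.01879638625871858 0.017561310492588435
```

View pics/n1.png

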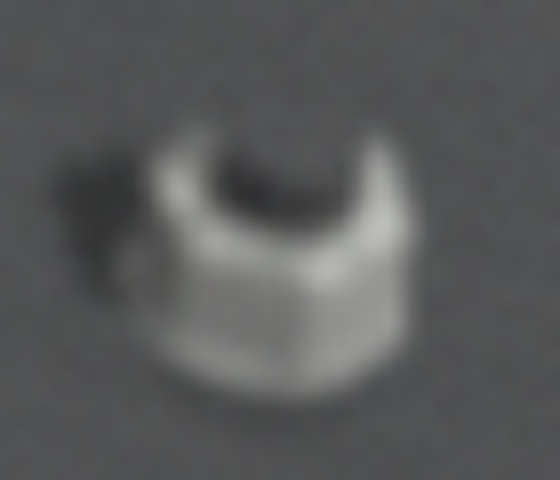

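The nut's front vertical edge shows at crop (315,270), i.e. scene px (364.2,221.4) on its top face.

```bash
python3 - <<'E'
from h import *
import h
t=snapshot("scene"); 
print("front corner",onplane(t,[[315/16+344.5,265/16+204.5]],.033))
s=snapshot("top"); g=cv2.cvtColor(s["color"],cv2.COLOR_RGB2HSV)
print(g[150,160:240:10],g[112,200:280:20],g[132,185:200:4],g[117,240])
for th in(115,130,145):
    m=h.wmask
    h.wmask=lambda s,b,m=m,th=th:m(s,b,th)
    G,X,Y,P,mm=h.wrench(s,(150,95,300,175)); ys,xs=np.nonzero(mm); print(xs.min(),xs.max(),ys.min(),ys.max()); h.wmask=m
E
```

```text
front corner [[0.55968753 0.10509408 0.033     ]]
[[ 30   3  90]
 [175  16  97]
 [  9  10 174]
 [ 15  11  93]
 [ 30   3  86]
 [160   8  97]
 [170   8  98]
 [  0  15 101]] [[  9  48 112]
 [ 10  86 115]
 [ 12 114 132]
 [ 11  60 166]] [[  9  12 149]
 [  9  10 171]
 [ 13  10 182]
 [ 15   8 181]] [  0  12 131]
handle ang -75.17624503554686 len 0.287588394427342
grip [ 0.70102372 -0.05045918] handle [ 0.72097975 -0.12586314] Xang -240.17624503554686 jawtip x 0.11355557044644779 y range -0.04977826041242274 0.05485248746667854 area cm2 2263
fixed_jaw [0.67676734 0.0451383 ] nutc [0.66375395 0.0376783 ] worm [ 6.85636629e-01 -4.94313994e-04]
155 288 107 164
handle ang -74.73901093384187 len 0.2855165492760749
grip [ 0.70047328 -0.05058388] handle [ 0.72100415 -0.12583335] Xang -239.73901093384185 jawtip x 0.11132667628621255 y range -0.04977229786109718 0.05462304056104569 area cm2 2117
fixed_jaw [0.67548809 0.04482571] nutc [0.66253201 0.03726662] worm [ 0.68470535 -0.00073789]
156 288 107 163
handle ang -74.4399702163154 len 0.28501433540450155
grip [ 0.70018153 -0.0506448 ] handle [ 0.72110486 -0.1257861 ] Xang -239.43997021631537 jawtip x 0.11005844854870539 y range -0.04956788288369613 0.05407099978125381 area cm2 1953
fixed_jaw [0.67469872 0.04463309] nutc [0.66178227 0.03700648] worm [ 0.68415366 -0.00088179]
156 288 107 163
```

Emit:
move_arm:
  rows:
    - [-0.0226,-0.0145,0,0,0.088]
    - [-0.0226,-0.0145,0,0,0.088]
    - [-0.0226,-0.0145,0,0,0.088]
    - [-0.0226,-0.0145,0,0,0.088]
    - [-0.0226,-0.0145,0,0,0.088]
    - [-0.0226,-0.0145,0,0,0.088]
    - [-0.0226,-0.0145,0,0,0.088]
    - [-0.0226,-0.0145,0,0,0.088]
    - [-0.0226,-0.0145,0,0,0.088]
    - [-0.0226,-0.0145,0,0,0.088]

```text
clock: 1.18
tool_pos: [0.3756, 0.3743, 0.4049]
eef_rot: [0.172, 0.985, 0.0, 0.0]
contact_force: [-0.1, -0.1, -0.3]
opening: 0.998
finger_force: 0.0
```

Emit:
move_arm:
  rows:
    - [-0.0226,-0.0145,0,0,0.088]
    - [-0.0226,-0.0145,0,0,0.088]
    - [-0.0226,-0.0145,0,0,0.088]
    - [-0.0226,-0.0145,0,0,0.088]
    - [-0.0226,-0.0145,0,0,0.088]
    - [-0.0226,-0.0145,0,0,0.088]
    - [-0.0226,-0.0145,0,0,0.088]
    - [-0.0226,-0.0145,0,0,0.088]
    - [-0.0226,-0.0145,0,0,0.088]
    - [-0.0226,-0.0145,0,0,0.088]

```text
clock: 2.02
tool_pos: [0.5393, 0.1613, 0.4048]
eef_rot: [0.172, 0.985, 0.0, 0.0]
contact_force: [0.2, 0.1, 1.0]
opening: 1.0
finger_force: 0.0
```

Emit:
move_arm:
  rows:
    - [-0.0226,-0.0145,0,0,0.088]
    - [-0.0226,-0.0145,0,0,0.088]
    - [-0.0226,-0.0145,0,0,0.088]
    - [-0.0226,-0.0145,0,0,0.088]
    - [-0.0226,-0.0145,0,0,0.088]
    - [-0.0226,-0.0145,0,0,0.088]
    - [-0.0226,-0.0145,0,0,0.088]
    - [-0.0226,-0.0145,0,0,0.088]
    - [-0.0226,-0.0145,0,0,0.088]
    - [-0.0226,-0.0145,0,0,0.088]

```text
clock: 2.85
tool_pos: [0.7029, -0.0515, 0.4046]
eef_rot: [0.172, 0.985, 0.0, -0.0]
contact_force: [0.2, 0.0, -0.0]
opening: 0.995
finger_force: 0.0
```

Emit:
move_arm:
  rows:
    - [0,0,0.02,0.106,0.07]
    - [0,0,0.02,0.106,0.07]
    - [0,0,0.02,0.106,0.07]
    - [0,0,0.02,0.106,0.07]
    - [0,0,0.02,0.106,0.07]
    - [0,0,0.015,0.106,0.07]
    - [0,0,0.015,0.106,0.07]
    - [0,0,0.015,0.106,0.07]
    - [0,0,0,0.11,0.07]
    - [0,0,0,0,0.07]

```text
clock: 3.68
tool_pos: [0.7019, -0.0498, 0.2583]
eef_rot: [0.607, 0.795, -0.001, -0.001]
contact_force: [0.9, -0.9, 0.3]
opening: 0.794
finger_force: 0.0
```

Emit:
move_arm:
  rows:
    - [0,0,0.015,0,0.06]
    - [0,0,0.015,0,0.06]
    - [0,0,0.015,0,0.06]
    - [0,0,0.01,0,0.06]
    - [0,0,0.01,0,0.06]
    - [0,0,0.006,0,0.06]
    - [0,0,0.004,0,0.06]
    - [0,0,0,0,0.06]

```text
clock: 4.35
tool_pos: [0.702, -0.0503, 0.1837]
eef_rot: [0.606, 0.795, -0.0, -0.001]
contact_force: [0.3, 0.3, -0.6]
opening: 0.68
finger_force: 0.0
```

Emit:
move_arm:
  rows:
    - [0,0,0,0,0.01]
    - [0,0,0,0,0.01]
    - [0,0,0,0,0.01]
    - [0,0,0,0,0.01]
    - [0,0,0,0,0.01]
    - [0,0,0,0,0.01]
  newtons: 40

```text
clock: 4.85
tool_pos: [0.7022, -0.0504, 0.185]
eef_rot: [0.606, 0.795, -0.0, -0.0]
contact_force: [-1.7, -0.2, 1.9]
opening: 0.281
finger_force: 40.0
```

Emit:
move_arm:
  rows:
    - [0,0,-0.005,0,0.01]
    - [0,0,-0.015,0,0.01]
    - [0,0,-0.015,0,0.01]
    - [0,0,-0.015,0,0.01]
    - [0.0181,-0.0081,0,0,0.01]
    - [0.0181,-0.0081,0,0,0.01]
    - [0.0181,-0.0081,0,0,0.01]
    - [0.0181,-0.0081,0,0,0.01]
    - [0.0181,-0.0081,0,0,0.01]
    - [0.0181,-0.0081,0,0,0.01]

```text
clock: 5.68
tool_pos: [0.6266, 0.0423, 0.2366]
eef_rot: [0.606, 0.795, 0.001, 0.001]
contact_force: [0.5, 0.6, -6.1]
opening: 0.28
finger_force: 40.0
```

Emit:
move_arm:
  rows:
    - [0,0,0,-0.09,0.01]
    - [0,0,0,-0.09,0.01]
    - [0,0,0,-0.09,0.01]
    - [0,0,0,-0.09,0.01]
    - [0,0,0,-0.09,0.01]
    - [0,0,0,-0.1,0.01]
    - [0,0,0,0,0.01]
    - [0,0,0,0,0.01]

```text
clock: 6.35
tool_pos: [0.6271, 0.0413, 0.236]
eef_rot: [0.369, 0.929, 0.0, 0.001]
contact_force: [0.2, 0.4, -5.7]
opening: 0.279
finger_force: 40.0
```

```bash
python3 - <<'E'
from h import *
s=snapshot("top");t=snapshot("scene")
A=cv2.resize(s["color"][110:250,95:235],None,fx=2.85,fy=2.85,interpolation=cv2.INTER_CUBIC)
B=cv2.resize(t["color"][150:290,270:410],None,fx=2.85,fy=2.85,interpolation=cv2.INTER_CUBIC)
cv2.imwrite("pics/h1.png",np.hstack([A,B])[...,::-1])
st=r.get_state();print(st["tool_pos"],st["eef_rot"],st["contact_force"],st["moment"])
E
```

```text
[0.62694354 0.0414836  0.23550116] [3.68721092e-01 9.29539900e-01 1.87971752e-04 5.42675432e-04] [-0.34854625 -0.54199675 -6.23760714] [ 0.06283718 -0.00041549  0.00255591]
```

View pics/h1.png

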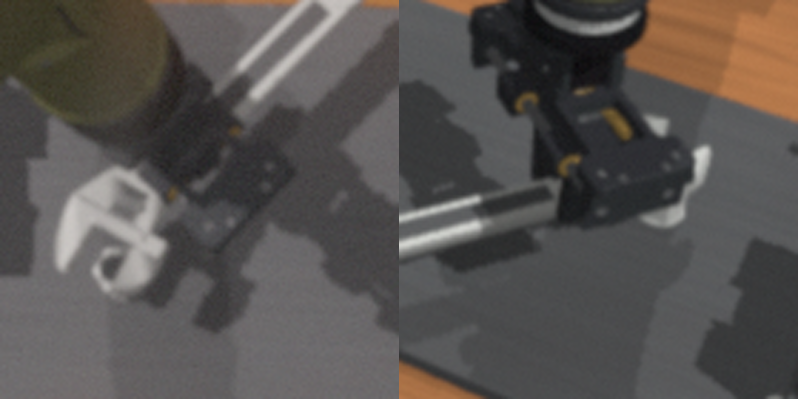

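Left: the wrench hovers with its mouth (fixed jaw tip at (62,270)) near the nut, whose ring is at (112,268). Parallax accounts for the offset, so I'll measure the jaw edges at hover height.

```bash
cat >> h.py <<'E'
def proj(s,P):
    p=R.from_quat(s["orientation"]).inv().apply(np.asarray(P)-s["eye"])*[1,-1,-1]
    return cv2.projectPoints(p,np.zeros(3),np.zeros(3),np.array(s["mtx"]),np.array(s["dist"]))[0].reshape(-1,2)
def prof(s,o,ang,z,us,vs):
    "grey along wrench y (vs, mm) at wrench x=us mm, from origin o"
    X=np.array([np.cos(ang),np.sin(ang)]);Y=np.array([-X[1],X[0]]); g=cv2.cvtColor(s["color"],cv2.COLOR_RGB2GRAY)
    for u in us:
        P=[np.r_[o+u*1e-3*X+v*1e-3*Y,z] for v in vs]; p=proj(s,P).astype(np.float32)
        print(u,cv2.remap(g,p[:,0].reshape(1,-1),p[:,1].reshape(1,-1),cv2.INTER_LINEAR).ravel())
E
python3 - <<'E'
from h import *
s=snapshot("top"); a=np.radians(151.7); X=np.array([np.cos(a),np.sin(a)]);Y=np.array([-X[1],X[0]])
T=np.array(r.get_state()["tool_pos"][:2])
fj=T+.095*X-.0265*Y   # predicted fixed jaw centre
vs=np.arange(-12,48,2); print("v",vs)
prof(s,fj,a,.0815,[-12,-6,0,5,10,14],vs)
print("along x at y=-5 (tip expected 15)"); prof(s,fj-.005*Y,a-np.pi/2,.0815,[0],np.arange(4,24,2))
N=np.array([.547,.0945]); print("nut in jaw frame mm",(N-fj)@X*1e3,(N-fj)@Y*1e3)
E
```

```text
v [-12 -10  -8  -6  -4  -2   0   2   4   6   8  10  12  14  16  18  20  22
  24  26  28  30  32  34  36  38  40  42  44  46]
-12 [198 197 193 189 184 176 163 140 117 109 107 108 106 104 103 113 125 133
 137 131 122 114 121 140 161 174 178 178 174 169]
-6 [196 198 197 196 194 185 166 138 115 109 108 107 110 110 120 142 152 136
 105  83  77  78  90 120 150 166 171 172 175 176]
0 [183 192 197 199 196 190 172 141 120 113 110 109 110 112 119 127 120  95
  81  75  74  77  92 117 145 158 163 165 167 167]
5 [160 178 191 198 198 190 168 138 119 111 110 110 109 111 128 153 166 152
 121  92  80  83  90 113 138 152 155 154 151 144]
10 [129 151 173 187 194 187 165 134 112 110 107 109 107 109 113 124 140 153
 157 154 156 158 159 152 146 139 134 124 116 108]
14 [114 125 145 168 183 179 159 132 113 110 107 108 109 109 110 110 110 112
 114 124 137 152 161 152 139 130 126 118 114 107]
along x at y=-5 (tip expected 15)
0 [200 198 195 191 188 177 158 130 114 108]
nut in jaw frame mm 0.43877694518305327 17.72214781442623
```

Emit:
move_arm:
  rows:
    - [0,0,0.009,0,0.01]
    - [0,0,0.01,0,0.01]
    - [0,0,0.009,0,0.01]
    - [0,0,0,0,0.01]

```text
clock: 6.83
tool_pos: [0.6254, 0.0415, 0.2038]
eef_rot: [0.368, 0.93, -0.001, -0.002]
contact_force: [-0.2, -0.3, -6.8]
opening: 0.28
finger_force: 40.0
```

Emit:
move_arm:
  rows:
    - [0,0,0.002,0,0.01]
    - [0,0,0.002,0,0.01]
    - [0,0,0.002,0,0.01]
    - [0,0,0.001,0,0.01]
    - [0,0,0,0,0.01]

```text
clock: 7.25
tool_pos: [0.6269, 0.0417, 0.1998]
eef_rot: [0.368, 0.93, 0.0, 0.0]
contact_force: [-0.1, 1.3, -6.1]
opening: 0.281
finger_force: 40.0
```

Emit:
move_arm:
  rows:
    - [0,0,0.003,0,0.01]
    - [0,0,0.003,0,0.01]
    - [0,0,0.003,0,0.01]
    - [0,0,0.003,0,0.01]
    - [0,0,0.001,0,0.01]
    - [0,0,0.001,0,0.01]
    - [0,0,0,0,0.01]

```text
clock: 7.83
tool_pos: [0.6267, 0.0418, 0.1855]
eef_rot: [0.368, 0.93, 0.0, -0.0]
contact_force: [0.6, 1.3, -6.8]
opening: 0.284
finger_force: 40.0
```

Emit:
move_arm:
  rows:
    - [0,0,0.001,0,0.01]
    - [0,0,0,0,0.01]
    - [0,0,0,0,0.05]
    - [0,0,0,0,0.05]
    - [0,0,0,0,0.05]
    - [0,0,-0.005,0,0.05]
    - [0,0,-0.02,0,0.05]
    - [0,0,-0.03,0,0.05]
    - [0,0,-0.03,0,0.05]
    - [0,0,-0.03,0,0.05]

```text
clock: 8.67
tool_pos: [0.6266, 0.0413, 0.3014]
eef_rot: [0.368, 0.93, -0.0, 0.0]
contact_force: [0.7, -0.9, 0.0]
opening: 0.563
finger_force: 0.0
```

```bash
python3 - <<'E'
from h import *
s=snapshot("top");t=snapshot("scene")
A=cv2.resize(s["color"][130:250,95:215],None,fx=3.33,fy=3.33,interpolation=cv2.INTER_CUBIC)
B=cv2.resize(t["color"][160:280,300:420],None,fx=3.33,fy=3.33,interpolation=cv2.INTER_CUBIC)
cv2.imwrite("pics/h2.png",np.hstack([A,B])[...,::-1])
a=np.radians(151.7); X=np.array([np.cos(a),np.sin(a)]);Y=np.array([-X[1],X[0]]);T=np.array([.6267,.0418])
print("fj",T+.095*X-.0265*Y,"worm",T+.051*X-.0115*Y); print(r.get_state()["tool_pos"],r.get_state()["contact_force"])
prof(s,T+.095*X-.0265*Y,a,.031,[-12,-6,0,5,10,14],np.arange(-6,44,2))
E
```

```text
fj [0.55561799 0.11017103] worm [0.58724767 0.07610399]
[0.62870957 0.04149359 0.30536563] [ 0.25723189  0.34885609 -0.59867676]
-12 [179 176 172 163 149 141 144 149 157 164 168 167 160 155 144 133 123 117
 110 119 140 162 173 176 176]
-6 [185 181 178 178 168 151 128 112 107 104 104  99  93  92  95 105 114 117
 113 113 129 152 166 172 172]
0 [190 190 184 169 145 120 106 102 100  99  97  98  94  88  86  92 102 107
 106 108 123 145 158 164 165]
5 [189 190 189 182 168 143 119 108 104 103  99  98  93  92  93 102 114 121
 120 116 123 139 152 157 156]
10 [180 186 185 179 175 170 159 146 137 136 136 140 142 137 128 129 134 133
 127 120 123 135 138 134 126]
14 [161 172 173 156 135 129 129 138 150 163 170 170 166 156 143 131 124 121
 117 111 111 112 110 105 101]
```

View pics/h2.png

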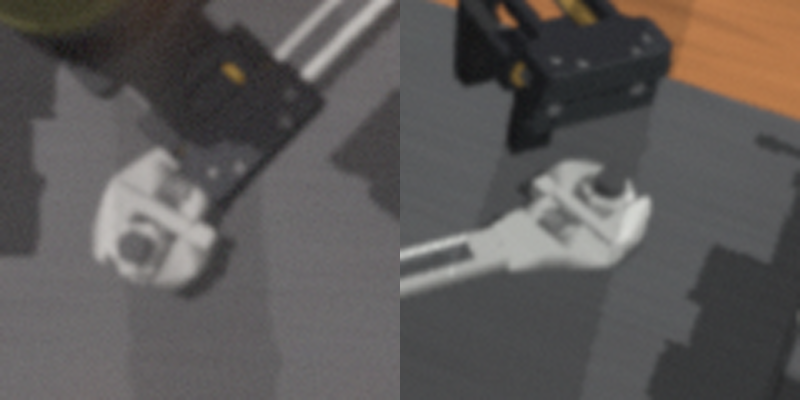

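Emit:
move_arm:
  rows:
    - [0.015,0,0,-0.065,0]
    - [0.015,0,0,-0.065,0]
    - [0,0,0,-0.066,0]
    - [0,0,0,-0.066,0]
    - [0,0,0.02,0,0]
    - [0,0,0.02,0,0]
    - [0,0,0.02,0,0]
    - [0,0,0.02,0,0]
    - [0,0,0.005,0,0]
    - [0,0,0,0,0]
  newtons: 20

```text
clock: 9.6
tool_pos: [0.6034, 0.0611, 0.2132]
eef_rot: [0.243, 0.97, -0.001, -0.002]
contact_force: [-0.2, -0.9, -0.1]
opening: 0.006
finger_force: 0.0
```

Emit:
move_arm:
  rows:
    - [0.0073,0.0028,0,0,0]
    - [0.007,0.0028,0,0,0]
    - [0,0,0.006,0,0]
    - [0,0,0.004,0,0]
    - [0,0,0,0,0]
    - [0,0,0,0,0]

```text
clock: 10.1
tool_pos: [0.5942, 0.0728, 0.2047]
eef_rot: [0.243, 0.97, -0.0, 0.0]
contact_force: [0.3, 0.6, 0.1]
opening: 0.004
finger_force: 0.0
```

Emit:
move_arm:
  rows:
    - [0,0,0.0005,0,0]
    - [0,0,0.0005,0,0]
    - [0,0,0,0,0]
    - [0,0,0,0,0]

```text
clock: 10.43
tool_pos: [0.5943, 0.0729, 0.2037]
eef_rot: [0.243, 0.97, 0.0, 0.0]
contact_force: [-1.2, 0.0, 0.0]
opening: 0.004
finger_force: 0.0
```

Emit:
move_arm:
  rows:
    - [0,0,0.001,0,0]
    - [0,0,0.001,0,0]
    - [0,0,0.0005,0,0]
    - [0,0,0,0,0]
    - [0,0,0,0,0]

```text
clock: 10.85
tool_pos: [0.5942, 0.073, 0.2011]
eef_rot: [0.243, 0.97, 0.0, -0.0]
contact_force: [-0.1, 0.2, 0.5]
opening: 0.003
finger_force: 0.0
```

Emit:
move_arm:
  rows:
    - [0,0,0.0005,0,0]
    - [0,0,0.0005,0,0]
    - [0,0,0,0,0]

```text
clock: 11.1
tool_pos: [0.5942, 0.073, 0.2002]
eef_rot: [0.243, 0.97, 0.0, 0.0]
contact_force: [0.4, -0.1, 0.8]
opening: 0.006
finger_force: 0.0
```

Emit:
move_arm:
  rows:
    - [0,0,0.0005,0,0]
    - [0,0,0.0005,0,0]
    - [0,0,0,0,0]

```text
clock: 11.35
tool_pos: [0.5942, 0.073, 0.2]
eef_rot: [0.243, 0.97, 0.0, 0.0]
contact_force: [-2.4, -0.1, 5.9]
opening: 0.004
finger_force: 3.0
```

Emit:
move_arm:
  rows:
    - [0,0,0.0004,0,0]
    - [0,0,0,0,0]
    - [0,0,0,0,0]

```text
clock: 11.6
tool_pos: [0.5942, 0.073, 0.1998]
eef_rot: [0.243, 0.97, 0.0, 0.0]
contact_force: [-2.7, -1.2, 9.1]
opening: 0.005
finger_force: 4.4
```

Emit:
move_arm:
  rows:
    - [0,0,0.0004,0,0]
    - [0.001,0,0,0,0]
    - [0.002,0,0,0,0]
    - [0.003,0,0,0,0]
    - [0.003,0,0,0,0]

```text
clock: 12.02
tool_pos: [0.5884, 0.0758, 0.1999]
eef_rot: [0.244, 0.97, 0.0, 0.003]
contact_force: [2.6, -2.4, 6.2]
opening: 0.007
finger_force: 3.3
```

Emit:
move_arm:
  rows:
    - [0.003,0,0,0,0]
    - [0.002,0,0,0,0]
    - [0,0,0,0,0]

```text
clock: 12.27
tool_pos: [0.5836, 0.0784, 0.1999]
eef_rot: [0.244, 0.97, 0.0, 0.003]
contact_force: [1.3, -3.2, 7.9]
opening: 0.006
finger_force: 3.7
```

Emit:
move_arm:
  rows:
    - [0,0,-0.004,0,0]
    - [-0.006,0,0,0,0]
    - [-0.008,0,0,0,0]
    - [0,0,0.002,0,0]
    - [0,0,0.001,0,0]
    - [0,0,0.0008,0,0]
    - [0,0,0.0007,0,0]
    - [0,0,0,0,0]

```text
clock: 12.93
tool_pos: [0.5954, 0.0722, 0.1995]
eef_rot: [0.243, 0.97, -0.0, 0.002]
contact_force: [-0.3, -2.5, 13.1]
opening: 0.004
finger_force: 6.6
```

Emit:
move_arm:
  rows:
    - [0.002,0,0,0,0]
    - [0.003,0,0,0,0]
    - [0.003,0,0,0,0]
    - [0.003,0,0,0,0]
    - [0.003,0,0,0,0]

```text
clock: 13.35
tool_pos: [0.5842, 0.0779, 0.1998]
eef_rot: [0.244, 0.97, 0.0, 0.004]
contact_force: [3.4, -4.5, 12.5]
opening: 0.006
finger_force: 6.2
```

Emit:
move_arm:
  rows:
    - [0,0,-0.004,0,0]
    - [-0.006,0,0,0,0]
    - [-0.008,0,0,0,0]
    - [0,0,0.002,0,0]
    - [0,0,0.001,0,0]
    - [0,0,0.0008,0,0]
    - [0,0,0.0002,0,0]
    - [0,0,0,0,0]

```text
clock: 14.02
tool_pos: [0.5956, 0.072, 0.1994]
eef_rot: [0.244, 0.97, 0.0, 0.002]
contact_force: [0.1, -2.5, 13.7]
opening: 0.01
finger_force: 6.9
```

Emit:
move_arm:
  rows:
    - [0.002,0,0,0,0]
    - [0.003,0,0,0,0]
    - [0.003,0,0,0,0]
    - [0.003,0,0,0,0]
    - [0.003,0,0,0,0]

```text
clock: 14.43
tool_pos: [0.5845, 0.0777, 0.1998]
eef_rot: [0.244, 0.97, 0.0, 0.004]
contact_force: [3.4, -3.8, 13.7]
opening: 0.005
finger_force: 6.9
```

```bash
python3 - <<'E'
from h import *
s=snapshot("top")
a=np.radians(151.7); X=np.array([np.cos(a),np.sin(a)]);Y=np.array([-X[1],X[0]]);T=np.array([.6267,.0418])
prof(s,T+.095*X-.0265*Y,a,.031,[-12,-6,0,5,10],np.arange(-6,44,2))
A=cv2.resize(s["color"][170:230,105:185],None,fx=8,fy=8,interpolation=cv2.INTER_CUBIC)
cv2.imwrite("pics/w1.png",A[...,::-1])
E
```

```text
-12 [ 55  55  54  54  58  67  72  75  74  71  67  63  70  77  87  99 106 104
 113 131 147 158 163 162 159]
-6 [ 79  85  94 100 101  98  89  84  80  81  76  71  68  68  78  96 110 113
 114 122 143 158 166 170 171]
0 [163 166 165 154 135 111  99  96  94  94  91  91  89  80  78  87  98 102
 101 104 122 143 157 163 163]
5 [168 170 170 164 151 127 109  98  94  94  94  91  87  84  85  96 109 118
 119 120 129 145 151 151 147]
10 [161 168 165 158 156 152 145 137 130 132 131 133 137 133 126 123 129 129
 127 129 133 133 127 119 110]
```

View pics/w1.png

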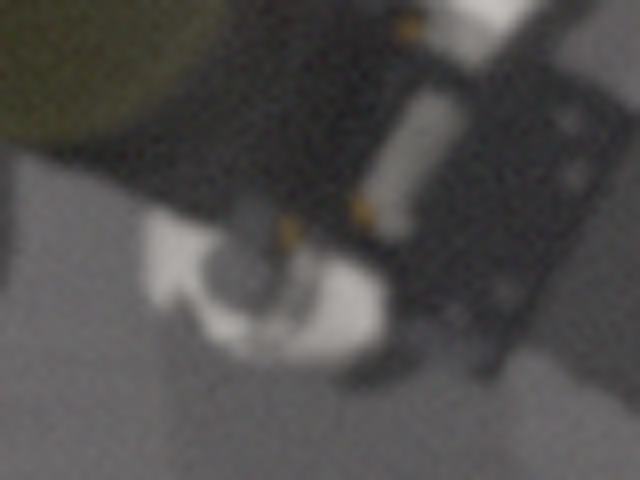

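Emit:
move_arm:
  rows:
    - [0,0,-0.004,0,0]
    - [-0.006,0,0,0,0]
    - [-0.008,0,0,0,0]
    - [0,0,0.002,0,0]
    - [0,0,0.001,0,0]
    - [0,0,0.0008,0,0]
    - [0,0,0.0006,0,0]
    - [0,0,0,0,0]

```text
clock: 15.15
tool_pos: [0.5958, 0.0718, 0.1992]
eef_rot: [0.244, 0.97, -0.0, 0.002]
contact_force: [1.1, -3.8, 16.0]
opening: 0.004
finger_force: 7.8
```

Emit:
move_arm:
  rows:
    - [0.002,0,0,0,0]
    - [0.003,0,0,0,0]
    - [0.003,0,0,0,0]

```text
clock: 15.4
tool_pos: [0.5906, 0.0743, 0.1997]
eef_rot: [0.244, 0.97, 0.0, 0.005]
contact_force: [3.6, -4.3, 16.3]
opening: 0.007
finger_force: 8.2
```

Emit:
move_arm:
  rows:
    - [0.003,0,0,0,0]
    - [0.003,0,0,0,0]

```text
clock: 15.57
tool_pos: [0.5848, 0.0775, 0.1997]
eef_rot: [0.244, 0.97, 0.0, 0.004]
contact_force: [2.6, -4.4, 16.9]
opening: 0.002
finger_force: 8.3
```

Emit:
move_arm:
  rows:
    - [0,0,-0.004,0,0]
    - [-0.006,0,0,0,0]
    - [-0.008,0,0,0,0]
    - [0,0,0.002,0,0]
    - [0,0,0.001,0,0]
    - [0,0,0.0008,0,0]
    - [0,0,0.0002,0,0]
    - [0,0,0,0,0]

```text
clock: 16.23
tool_pos: [0.596, 0.0717, 0.1991]
eef_rot: [0.244, 0.97, 0.0, 0.002]
contact_force: [-0.2, -3.4, 15.8]
opening: 0.004
finger_force: 7.8
```

Emit:
move_arm:
  rows:
    - [0.002,0,0,0,0]
    - [0.003,0,0,0,0]
    - [0.003,0,0,0,0]

```text
clock: 16.48
tool_pos: [0.5909, 0.0741, 0.1998]
eef_rot: [0.245, 0.97, 0.0, 0.005]
contact_force: [3.4, -5.8, 17.7]
opening: 0.002
finger_force: 8.6
```

Emit:
move_arm:
  rows:
    - [0.003,0,0,0,0]
    - [0.003,0,0,0,0]

```text
clock: 16.65
tool_pos: [0.5853, 0.0771, 0.1997]
eef_rot: [0.244, 0.97, 0.0, 0.005]
contact_force: [4.5, -6.3, 15.9]
opening: 0.003
finger_force: 7.9
```

```bash
python3 - <<'E'
from h import *
s=snapshot("top")
a=np.radians(151.7); X=np.array([np.cos(a),np.sin(a)]);Y=np.array([-X[1],X[0]]);T=np.array([.6267,.0418])
prof(s,T+.095*X-.0265*Y,a,.031,[-12,-6,0,5,10],np.arange(-6,44,2))
E
```

```text
-12 [ 53  53  54  58  62  69  72  74  72  72  67  64  61  67  83 100 111 115
 133 152 164 170 171 168 161]
-6 [105 110 123 137 133 119 100  88  83  85  82  78  74  73  82  95 106 112
 117 126 145 161 169 171 173]
0 [170 170 168 156 135 113  98  96  94  92  92  91  89  79  78  85  96 105
 102 107 125 145 159 163 162]
5 [170 171 170 164 151 129 108  98  96  96  91  91  89  86  86  97 109 118
 120 121 130 143 148 148 142]
10 [162 167 166 163 158 153 145 138 133 131 131 135 137 132 123 123 130 132
 133 133 133 129 122 114 104]
```

Emit:
move_arm:
  rows:
    - [0,0,-0.004,0,0]
    - [-0.006,0,0,0,0]
    - [-0.008,0,0,0,0]
    - [0,0,0.002,0,0]
    - [0,0,0.001,0,0]
    - [0,0,0.0008,0,0]
    - [0,0,0.0002,0,0]
    - [0,0,0,0,0]

```text
clock: 17.37
tool_pos: [0.5964, 0.0714, 0.1989]
eef_rot: [0.244, 0.97, 0.0, 0.003]
contact_force: [1.2, -3.3, 12.7]
opening: 0.006
finger_force: 6.7
```

Emit:
move_arm:
  rows:
    - [0.002,0,0,0,0]
    - [0.003,0,0,0,0]
    - [0.003,0,0,0,0]

```text
clock: 17.62
tool_pos: [0.5918, 0.0736, 0.1998]
eef_rot: [0.245, 0.97, 0.0, 0.006]
contact_force: [5.3, -6.2, 16.2]
opening: 0.005
finger_force: 7.7
```

Emit:
move_arm:
  rows:
    - [0.003,0,0,0,0]
    - [0.003,0,0,0,0]

```text
clock: 17.78
tool_pos: [0.5865, 0.0764, 0.1998]
eef_rot: [0.245, 0.97, 0.0, 0.006]
contact_force: [8.7, -7.8, 13.3]
opening: 0.007
finger_force: 6.6
```

Emit:
move_arm:
  rows:
    - [0,0,-0.004,0,0]
    - [-0.006,0,0,0,0]
    - [-0.005,0,0,0,0]
    - [0,0,0.002,0,0]
    - [0,0,0.001,0,0]
    - [0,0,0.0008,0,0]
    - [0,0,0.0002,0,0]
    - [0,0,0,0,0]

```text
clock: 18.45
tool_pos: [0.5926, 0.0737, 0.1996]
eef_rot: [0.243, 0.97, -0.0, 0.001]
contact_force: [-2.8, -2.8, 22.1]
opening: 0.006
finger_force: 11.0
```

Emit:
move_arm:
  rows:
    - [0.002,0,0,0,0]
    - [0.003,0,0,0,0]
    - [0.003,0,0,0,0]

```text
clock: 18.7
tool_pos: [0.5883, 0.0756, 0.1998]
eef_rot: [0.244, 0.97, 0.0, 0.005]
contact_force: [7.0, -6.9, 14.4]
opening: 0.005
finger_force: 7.2
```

Emit:
move_arm:
  rows:
    - [0.003,0,0,0,0]
    - [0.003,0,0,0,0]

```text
clock: 18.87
tool_pos: [0.5838, 0.0779, 0.1998]
eef_rot: [0.245, 0.97, 0.0, 0.006]
contact_force: [7.9, -7.8, 12.4]
opening: 0.003
finger_force: 6.3
```

Emit:
move_arm:
  rows:
    - [0,0,-0.004,0,0]
    - [-0.006,0,0,0,0]
    - [-0.006,0,0,0,0]
    - [0,0,0.002,0,0]
    - [0,0,0.001,0,0]
    - [0,0,0.0008,0,0]
    - [0,0,0.0005,0,0]
    - [0,0,0,0,0]

```text
clock: 19.53
tool_pos: [0.5909, 0.0746, 0.1996]
eef_rot: [0.243, 0.97, 0.0, 0.002]
contact_force: [-2.1, -2.0, 23.8]
opening: 0.006
finger_force: 12.0
```

Emit:
move_arm:
  rows:
    - [0.002,0,0,0,0]
    - [0.003,0,0,0,0]
    - [0.003,0,0,0,0]
    - [0.003,0,0,0,0]

```text
clock: 19.87
tool_pos: [0.5844, 0.0776, 0.1997]
eef_rot: [0.245, 0.97, 0.0, 0.006]
contact_force: [6.3, -6.6, 16.0]
opening: 0.006
finger_force: 7.6
```

Emit:
move_arm:
  rows:
    - [0,0,-0.005,0,0]
    - [0,0,-0.02,0,0]
    - [0,0,-0.03,0,0]
    - [-0.03,0,-0.03,0,0]
    - [-0.03,0,-0.02,0,0.02]
    - [-0.03,0,0,0,0.04]
    - [-0.03,0,0,0,0.06]
    - [0,0,0,0,0.06]
    - [0,0,0,0,0.06]

```text
clock: 20.62
tool_pos: [0.6856, 0.023, 0.3001]
eef_rot: [0.244, 0.97, -0.0, -0.001]
contact_force: [-1.0, 0.8, 0.0]
opening: 0.362
finger_force: 0.0
```

```bash
python3 - <<'E'
from h import *
s=snapshot("top")
A=cv2.resize(s["color"][150:250,95:215],None,fx=6,fy=6,interpolation=cv2.INTER_CUBIC)
cv2.imwrite("pics/w2.png",A[...,::-1])
st=r.get_state();print(st["tool_pos"],st["eef_rot"])
a=np.radians(151.7); X=np.array([np.cos(a),np.sin(a)]);Y=np.array([-X[1],X[0]]);T=np.array([.6267,.0418])
prof(s,T+.095*X-.0265*Y,a,.031,[-12,-6,0,5,10,14],np.arange(-6,44,2))
m=wmask(s,(95,90,260,240),125);ys,xs=np.nonzero(m);print(xs.min(),xs.max(),ys.min(),ys.max(),len(xs))
E
```

```text
[0.68462497 0.02451255 0.3001458 ] [ 2.42971523e-01  9.70031721e-01  1.05531802e-04 -1.81328258e-03]
-12 [192 193 190 180 165 151 149 154 164 172 175 175 167 157 144 134 126 125
 140 161 173 178 178 175 168]
-6 [192 193 192 192 181 161 138 124 118 115 112 108 102  97 102 109 115 118
 119 132 151 165 174 176 176]
0 [191 193 189 176 155 131 118 114 112 111 111 109 107  98  93  97 106 111
 109 115 130 150 163 169 168]
5 [190 192 191 186 173 148 129 119 115 113 108 108 104 103 106 119 135 142
 139 133 137 150 156 154 146]
10 [181 188 186 181 177 174 165 158 154 152 153 156 158 155 150 148 155 156
 152 146 142 137 127 118 110]
14 [161 174 175 162 141 135 137 149 165 177 186 186 184 175 159 147 142 139
 135 128 118 109 104  98  94]
122 224 108 215 2092
```

View pics/w2.png

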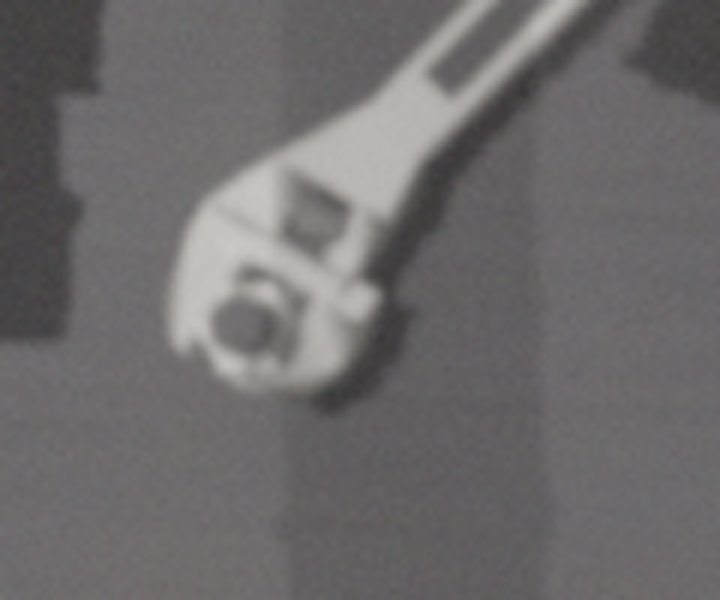

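The jaws now close on the nut: stud at (243,322), movable jaw edge at (300,330), worm at (318,210). The dark band beside the nut is the stud's shadow. Next I'll measure the handle line.

```bash
python3 - <<'E'
from h import *
import h
s=snapshot("top"); m0=h.wmask; h.wmask=lambda s,b:m0(s,b,125)
G,X,Y,P,m=h.wrench(s,(95,80,260,240),c0=180,c1=218)
print("nut by stud in grip frame", (np.array([.547,.0945])-G)@X,(np.array([.547,.0945])-G)@Y)
E
```

```text
handle ang -36.66610144833165 len 0.2860657561945073
grip [0.61470463 0.02705912] handle [ 0.6772707  -0.01951863] Xang -201.66610144833166 jawtip x 0.10780579196485274 y range -0.07600292941573458 0.05599384065703796 area cm2 2094
fixed_jaw [0.53619999 0.08676064] nutc [0.53066204 0.07282037] worm [0.57155349 0.0565757 ]
nut by stud in grip frame 0.0878203466773246 -0.03767991540282243
```

```bash
cat >> h.py <<'E'
def wr2(s,box,ang,zt=.029,thr=125,N=np.array([.547,.0945])):
    "handle from guess angle (rad) of handle, centred near nut N"
    m=wmask(s,box,thr); ys,xs=np.nonzero(m); P=onplane(s,np.c_[xs,ys],zt)[:,:2]
    for _ in range(3):
        d=np.array([np.cos(ang),np.sin(ang)]); n=np.array([-d[1],d[0]])
        t=(P-N)@d; w=(P-N)@n; b=np.arange(.12,.24,.004)
        mid=np.array([(w[(t>c)&(t<c+.004)].min()+w[(t>c)&(t<c+.004)].max())/2 for c in b])
        k=np.polyfit(b+.002,mid,1); ang+=np.arctan(k[0])
    print("handle ang",np.degrees(ang),"offset from nut",k[1]*1e3,"end from nut",t.max(),"resid",np.abs(mid-np.polyval(k,b+.002)).max())
    d=np.array([np.cos(ang),np.sin(ang)]); n=np.array([-d[1],d[0]])
    print("handle pt",N+d*(t.max()-.092)+n*np.polyval(k,t.max()-.092)); return ang
E
python3 - <<'E'
from h import *
s=snapshot("top"); wr2(s,(95,80,260,240),np.radians(-43)); print(r.get_state()["tool_pos"])
E
```

```text
handle ang -44.2878025729078 offset from nut 12.732359784719351 end from nut 0.26394024720010567 resid 0.0064925798156697835
handle pt [ 0.6789715  -0.01644615]
[0.68410537 0.0256954  0.30060548]
```

Emit:
move_arm:
  rows:
    - [-0.0052,-0.0132,0,0,0.06]
    - [-0.0052,-0.0132,0,0,0.06]
    - [-0.0053,-0.0131,0,0,0.06]
    - [0,0,0.02,0.07,0.06]
    - [0,0,0.02,0.07,0.06]
    - [0,0,0.02,0.07,0.06]
    - [0,0,0.02,0.07,0.06]
    - [0,0,0.01,0,0.06]
    - [0,0,0.005,0,0.06]
    - [0,0,0,0,0.06]

```text
clock: 21.6
tool_pos: [0.6802, -0.019, 0.2059]
eef_rot: [0.376, 0.927, -0.001, -0.001]
contact_force: [-0.3, -0.4, -0.1]
opening: 0.681
finger_force: 0.0
```

Emit:
move_arm:
  rows:
    - [0,0,0.008,0,0.06]
    - [0,0,0.006,0,0.06]
    - [0,0,0.004,0,0.06]
    - [0,0,0.0015,0,0.06]
    - [0,0,0,0,0.029]
    - [0,0,0,0,0.029]
    - [0,0,0,0,0.029]
    - [0,0,0,0,0.029]
    - [0,0,0,0,0.029]
  newtons: 10

```text
clock: 22.35
tool_pos: [0.6818, -0.0171, 0.1877]
eef_rot: [0.376, 0.927, 0.002, 0.002]
contact_force: [4.3, 1.6, -2.2]
opening: 0.337
finger_force: 1.9
```

Emit:
move_arm:
  rows:
    - [-0.0002,-0.006,0,0.035,0.029]
    - [-0.0005,-0.012,0,0.07,0.029]
    - [-0.0005,-0.012,0,0.07,0.029]
    - [-0.0005,-0.012,0,0.07,0.029]
    - [-0.0005,-0.012,0,0.07,0.029]
    - [0,0,0,0,0.029]

```text
clock: 22.85
tool_pos: [0.6394, -0.0537, 0.1877]
eef_rot: [0.518, 0.856, 0.0, 0.0]
contact_force: [-0.3, 0.2, 1.3]
opening: 0.325
finger_force: 0.1
```

Emit:
move_arm:
  rows:
    - [-0.0002,-0.006,0,0.035,0.029]
    - [-0.0005,-0.012,0,0.07,0.029]
    - [-0.0005,-0.012,0,0.07,0.029]
    - [-0.0005,-0.012,0,0.07,0.029]
    - [-0.0005,-0.012,0,0.07,0.029]
    - [0,0,0,0,0.029]

```text
clock: 23.35
tool_pos: [0.5899, -0.0743, 0.1875]
eef_rot: [0.645, 0.764, 0.0, -0.0]
contact_force: [0.5, -0.0, 0.2]
opening: 0.33
finger_force: 0.1
```

Emit:
move_arm:
  rows:
    - [-0.0002,-0.006,0,0.035,0.029]
    - [-0.0005,-0.012,0,0.07,0.029]
    - [-0.0005,-0.012,0,0.07,0.029]
    - [-0.0005,-0.012,0,0.07,0.029]
    - [-0.0005,-0.012,0,0.07,0.029]
    - [0,0,0,0,0.029]
    - [0,0,0,0,0.029]

```text
clock: 23.93
tool_pos: [0.5365, -0.0794, 0.1871]
eef_rot: [0.756, 0.655, -0.001, -0.001]
contact_force: [0.4, 0.3, -0.1]
opening: 0.331
finger_force: 0.0
```

```bash
python3 - <<'E'
from h import *
s=snapshot("top"); st=r.get_state();print(st["tool_pos"],st["eef_rot"],st["contact_force"])
v=st["tool_pos"][:2]-np.array([.547,.0945]);print(np.linalg.norm(v),np.degrees(np.arctan2(v[1],v[0])))
A=s["color"][150:270,95:255]
cv2.imwrite("pics/t1.png",cv2.resize(A,None,fx=5,fy=5,interpolation=cv2.INTER_CUBIC)[...,::-1])
E
```

```text
[ 0.53654851 -0.07943019  0.18701479] [ 7.56000193e-01  6.54570548e-01 -9.05272881e-04 -5.35995412e-04] [ 0.05043517 -0.14853832  0.25947149]
0.17424391913478096 -93.43877636541542
```

View pics/t1.png

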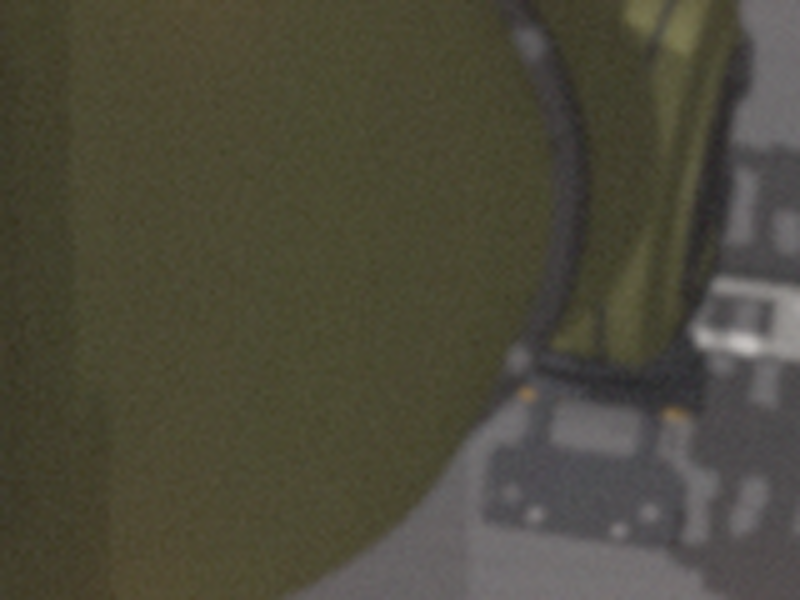

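Emit:
move_arm:
  rows:
    - [-0.0002,-0.005,0,0.028,0.029]
    - [-0.0003,-0.0065,0,0.038,0.029]
    - [-0.0003,-0.0065,0,0.038,0.029]
    - [0,0,0,0,0.029]
    - [0,0,0,0,0.029]
    - [0,0,0,0,0.06]
    - [0,0,0,0,0.06]
    - [0,0,0,0,0.06]
    - [0,0,-0.005,0,0.06]
    - [0,0,-0.02,0,0.06]

```text
clock: 24.82
tool_pos: [0.5179, -0.0762, 0.2107]
eef_rot: [0.789, 0.614, -0.002, -0.002]
contact_force: [0.3, -0.2, 0.4]
opening: 0.67
finger_force: 0.0
```

Emit:
move_arm:
  rows:
    - [0,0,-0.035,0,0.06]
    - [0,0,-0.04,0,0.06]
    - [0,0,-0.04,0,0.06]
    - [0.02,-0.02,-0.025,0,0.06]
    - [0,-0.02,-0.03,0,0.06]
    - [0,0,0,0,0.06]

```text
clock: 25.32
tool_pos: [0.483, -0.046, 0.3866]
eef_rot: [0.789, 0.615, 0.002, 0.0]
contact_force: [0.5, -0.8, 0.0]
opening: 0.68
finger_force: 0.0
```

```bash
python3 - <<'E'
from h import *
s=snapshot("top");t=snapshot("scene"); st=r.get_state();print(st["tool_pos"],st["contact_force"])
A=cv2.resize(s["color"][130:280,95:295],None,fx=2,fy=2);B=cv2.resize(t["color"][110:260,170:370],None,fx=2,fy=2)
cv2.imwrite("pics/t2.png",np.hstack([A,B])[...,::-1])
E
```

```text
[ 0.48480811 -0.04715615  0.38328284] [ 0.03590674 -0.76187042  0.28040908]
```

View pics/t2.png

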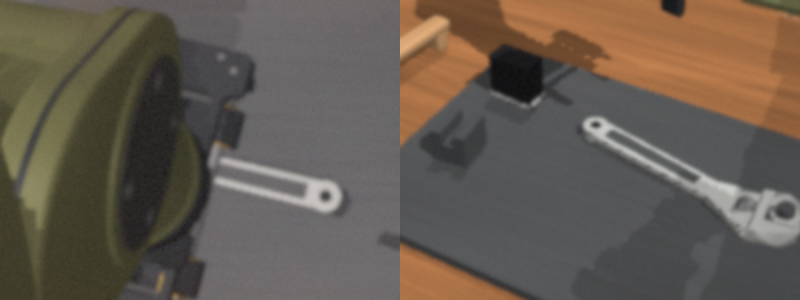

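The top view shows the handle end at (325,195), with the arm hiding the head. The scene view shows the wrench flat on the nut and the bystanders untouched. I'll move clear to measure.

Emit:
move_arm:
  rows:
    - [0.03,-0.013,0,0,0.06]
    - [0.03,-0.013,0,0,0.06]
    - [0.03,-0.013,0,0,0.06]
    - [0.03,-0.013,0,0,0.06]
    - [0.03,-0.013,0,0,0.06]
    - [0.03,-0.013,0,0,0.06]
    - [0.03,-0.013,0,0,0.06]
    - [0.03,-0.013,0,0,0.06]
    - [0.03,-0.013,0,0,0.06]
    - [0.03,-0.013,0,0,0.06]

```text
clock: 26.25
tool_pos: [0.4331, 0.2767, 0.3806]
eef_rot: [0.79, 0.614, -0.001, 0.0]
contact_force: [-0.2, 0.6, 0.4]
opening: 0.68
finger_force: 0.0
```

```bash
python3 - <<'E'
from h import *
s=snapshot("top"); print(r.get_state()["tool_pos"])
for th in(115,125,135): a=wr2(s,(95,150,290,270),np.radians(-104),thr=th)
X=a-np.radians(165); N=np.array([.547,.0945]); x=np.array([np.cos(X),np.sin(X)]);y=np.array([-x[1],x[0]])
prof(s,N-.015*y,X,.031,[-12,-6,0,6,10],np.arange(-6,44,2))
E
```

```text
[0.43127616 0.28454276 0.38028576]
handle ang -103.74416688168156 offset from nut 13.1964677134272 end from nut 0.26373795468247485 resid 0.0006539771965566737
handle pt [ 0.5190162  -0.07545584]
handle ang -103.8840481767049 offset from nut 13.720850726863482 end from nut 0.26324616696859193 resid 0.0006809933773402332
handle pt [ 0.51922812 -0.07503535]
handle ang -103.7784697513543 offset from nut 13.402380470517235 end from nut 0.2622580298580741 resid 0.0009403300600061715
handle pt [ 0.51946661 -0.07405068]
-12 [183 181 170 149 127 119 122 128 130 128 122 117 112 106 103 101 106 129
 158 172 176 176 169 162 153]
-6 [183 182 181 178 171 161 143 122 104  95  91  94  99 109 120 132 146 155
 160 164 168 171 175 176 173]
0 [180 179 177 170 154 134 114 101  96  96  96  93  90  91 101 121 137 148
 149 148 153 157 159 163 166]
6 [176 173 169 158 138 117 104 100 101 101  99  99 102 108 129 154 166 163
 147 136 136 140 145 144 138]
10 [175 176 174 170 157 138 118 105 103 103 100 103 112 131 154 171 175 165
 143 129 130 132 131 125 113]
```

```bash
python3 -c "
from plant import r
print(r.finish_job())"
```

```text
the job is handed in; nothing more can be done
None
```

The job is handed in: I fitted the wrench on the near nut, closed the jaws until the fingertip skidded on the worm, and turned the nut about 60° clockwise (59.5–60.5° by my measurements). The wrench is lying flat on the nut, still snug, the gauge, V-block and brush were not touched, and the clock stood at about 26 s; no verdict came back.

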